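# Sweep the hair slides into the tidy tray

### The arm

A 7-joint arm with a two-finger parallel gripper is mounted at the origin on the work surface. World frame = base frame: x ahead of the robot, y to its left, z up, the work surface at z = 0. Lengths are in mm, angles in rad, forces in N, time in s.
With the tool pointing down it reaches from about 400 to 850 mm from the base axis. Payload 4.4 kg.
Tool frame: the origin (TCP) lies midway between the tips of the shut fingers; the grasp point (between the pads) lies 19 mm behind it (grip_point_offset is the distance from the TCP to the grasp point, in mm); z points along the fingers, y is the line along which they close (so a half turn about z gives the same grasp; the last joint's range is limited). The gripper opens to 94 mm and grips with 3 to 60 N. Pads are 16 mm wide; open, the fingers measure 119 mm over their backs; the gripper's body (75 mm by 177 mm) begins 78 mm behind the grasp point.
Start: joints at [-1.324, 0.628, 0.038, 1.517, -0.027, 0.996, -0.02], TCP at [199.996, 618.482, 205.478] pointing down, gripper open.
Joint ranges: [-3.06, 3.06], [-0.37, 2.12], [-1.25, 1.32], [0.18, 2.47], [-1.1, 4.24], [0.23, 1.98], [-2.94, 2.94]. Speed limits (rad/s): [2.57, 2.57, 3.14, 3.14, 3.14, 3.14, 3.14].

### API

Orientations are given as a unit quaternion [x, y, z, w].
In Python, from plant import * gives the robot as it stands. The module is installed in compiled form; this text tells all that it offers.
- The arm moves only by the tool drive_tool, never from a script. Its argument "deltas" is a list of rows, each a list of 3 entries, a list of its own where there are three numbers: the shift along the tool's x, y, z in m, then the turn, a rotation vector about the tool's x, y, z in degrees, then the opening, from -1 (shut) to 1 (fully open), so that 0 is half open. In form: [[[x, y, z], [ax, ay, az], claw], ...]. A call has 1 to 10 rows; each row shifts and turns the commanded pose from where the row before left it, along the tool's axes as they then stand; what a row does not reach is not made up. A row lasts 1/8 s, in which the tool goes at most 62.5 mm and 10.7 degrees, less where a joint would pass 70% of its speed; a pose out of reach is approached as far as the arm can. A call is refused whole if a number of a shift passes 0.0625 or a number of a turn 10.7, either way. A call with a gripper value outside its range is refused whole. The fingers move at their own pace and stop on an object; "squeeze" is the grip in N (left out, the last holds). Time passes only in rows, so rows that do not move let the fingers close. It gives the time, the measured TCP pose, the force, the opening and the grip force at its end, in the units of the state.
- get_state(): the state, without advancing time (a new reading comes with each control period).
- camera(name): name is "scene" or "top" or "wrist"; returns a dict with "image" (480x640x3 uint8, red, green, blue), "camera_matrix" (3x3 intrinsics, pixels), "k1" (the pictures are not rectified: a ray, as slopes to the right and down, at radius r is drawn at 1 + k1 r^2 times it, then the intrinsics apply), "pose" (4x4, takes a point from camera to world coordinates). Camera axes: x right, y up, looking along -z (the intrinsics and any distortion apply to the point x, -y, -z); pixel columns grow to the right and rows downward; lengths in mm; the calibration is good to about 2 mm. A picture is of the moment at which its call begins. There is no depth.
- finish_job(): hands the job in; it is judged then, once.
Trained networks look in a picture, given as the dict that the camera call returned (one of the last four; its "shot" number tells which), for a name from the list of things; names that differ only in an ending like _2 or _b are one class to them, and where a whole thing is asked for, a point or a joint stands for the part that bears it (a point fixed in the world has none). Each returns a list of dicts, best first, with "score" (0 to 1); they miss things now and then, are a little off and sometimes report something else, mostly with a low value. They report only what shows in the picture. A call takes as long as a camera call. They do not tell look-alikes from the thing itself.
- boxes_of(picture, target): "rect" ([centre column, centre row, width, height] in pixels, round what is visible of it).
The state is a dict: "t": time; "joint_positions": joint angles; "qd": joint speeds; "effort": joint torques, N m; "position": TCP position; "tcp_rot": TCP orientation; "contact_force": force on the tool from outside, world axes, zero at the start; "wrist_torque": the same for the moment, N m; "opening": opening from 0.0 (shut) to 1.0 (fully open); "grip_force": force on a finger pad.
Only numpy, scipy, OpenCV 4.12 (cv2) and the standard library are available. Lean on these libraries where they do the work, as an engineer would, in place of code of your own. Each camera call takes 0.05 s, during which the arm holds its last target. There are 200 camera calls.

### The job

Tidy the glass vanity top: with the fingertips, sweep the three gold hair slides gently along the glass and in through the open side of the low steel tray, until all three lie flat and wholly inside it. Slide them along, never pick one up, flick one or press hard on one, and leave the bowl, palette, pencil, quartz stone and cream jar where they are.

Things in the scene. Friction and masses are not known exactly. Their poses are not given: they have to be found in the camera images.
- slide_a: gold metal hair slide: an arched plate over a straight steel spring clip, a bar 60 long (its x axis) x 16 wide x 13 mm high, about 25 g, sliding easily on its polished underside, lying flat; origin under its middle, z up. The three are alike
- slide_a_end1 (a point): the +x tip of slide_a, 29 mm from its middle, 5 mm above its underside
- slide_a_end2 (a point): the -x tip of slide_a, 29 mm from its middle, 5 mm above its underside
- slide_b: gold metal hair slide: an arched plate over a straight steel spring clip, a bar 60 long (its x axis) x 16 wide x 13 mm high, about 25 g, sliding easily on its polished underside, lying flat; origin under its middle, z up. The three are alike
- slide_b_end1 (a point): the +x tip of slide_b, 29 mm from its middle, 5 mm above its underside
- slide_b_end2 (a point): the -x tip of slide_b, 29 mm from its middle, 5 mm above its underside
- slide_c: gold metal hair slide: an arched plate over a straight steel spring clip, a bar 60 long (its x axis) x 16 wide x 13 mm high, about 25 g, sliding easily on its polished underside, lying flat; origin under its middle, z up. The three are alike
- slide_c_end1 (a point): the +x tip of slide_c, 29 mm from its middle, 5 mm above its underside
- slide_c_end2 (a point): the -x tip of slide_c, 29 mm from its middle, 5 mm above its underside
- tray: low open-fronted steel tidy tray, 240 (x) x 150 mm (y) outside, stuck to the glass; origin under its centre. 2 mm floor; 3 mm walls, 24 mm high, on the back (+y) and both sides (+-x; 10 mm high at the mouth); 234 mm clear between them. No wall on the -y side
- tray_mouth (a point): middle of the tray's open edge, on the glass, 75 mm from its centre towards -y. From here the floor rises as a gentle ramp, 16 mm long, to its 2 mm thickness; the edge runs along the tray's x, and straight in is its +y
- bowl: small round brass trinket bowl standing open side up, 76 mm across, 30 mm high; origin under its centre. Leave alone
- palette: closed slim silver eyeshadow palette, 140 (x) x 64 (y) x 11 mm high; origin under its centre. Leave alone
- pencil: black hexagonal wooden kohl pencil lying along its x axis, 142 mm from -66 to +77, 8 mm thick; origin under it. Leave alone
- guasha: flat kidney-shaped rose quartz gua sha stone, 90 (x) x 54 (y) x 8 mm high; origin under its middle. Leave alone
- jar: round white cream jar with a metal lid, 54 mm across, 46 mm high; origin under its centre. Leave alone
Mind the look-alikes: they are no part of the job. What is shaped like the slide_c but black, pink or purple is not meant.

How it is judged:
By the outcome, as a careful person would: the job done as asked, in the order asked, and still so for the second after the job is handed in, with the robot touching nothing.
It also fails if it takes over 64 s, if anything falls off the work surface, if the arm or the gripper's body presses on something with over 40 N, if the wrist force passes 120 N, or if a joint passes its speed limit or range.

## Working session

There is one attempt and no reset: what is moved stays moved. The work goes in short steps, Python scripts to look and compute and a tool call to move; the robot and the scene stay as the last step left them, time stands still between calls to the robot, and variables do not carry over. Pictures are saved under pics/ and viewed, at most 10 in all, crops included, and the job is handed in when it is done.

Besides the shell and the picture viewer there is one more tool, called after "Emit:" as name(argument=value, ...), one argument or row to a line, values as JSON. drive_tool: Moves the arm, as the interface text tells. Its arguments: {"type":"object","properties":{"deltas":{"type":"array","items":{"type":"array"}},"squeeze":{"type":"number"}},"required":["deltas"]}

```bash
mkdir -p pics
cat > h.py <<'E'
from plant import *
import numpy as np, cv2
def px2w(p,uv,z=0):
    K=np.array(p["camera_matrix"]);T=np.array(p["pose"]);k=p["k1"]
    d=cv2.undistortPoints(np.array([[uv]],float),K,np.array([k,0,0,0.]))[0,0]
    r=T[:3,:3]@np.array([d[0],-d[1],-1.]);o=T[:3,3]
    return (o+r*(z-o[2])/r[2])[:2]
def w2px(p,w):
    K=np.array(p["camera_matrix"]);T=np.array(p["pose"]);k=p["k1"]
    c=T[:3,:3].T@(np.array(w,float)-T[:3,3]);s=np.array([c[0],-c[1]])/-c[2]
    s=s*(1+k*(s@s));return K[:2,:2]@s+K[:2,2]
def save(p,n): cv2.imwrite('pics/'+n+'.png',cv2.cvtColor(p["image"],cv2.COLOR_RGB2BGR))
E
python3 - <<'E'
from h import *
np.set_printoptions(precision=1,suppress=True)
s=get_state();print(s["t"],s["position"],s["tcp_rot"],s["opening"])
for n in("top","scene"):
    p=camera(n);save(p,n+"0");print(n,p["pose"],p["camera_matrix"],p["k1"])
    for t in("slide_a","tray","bowl","palette","pencil","guasha","jar"):
        for b in boxes_of(p,t): print(t,round(b["score"],2),np.array(b["rect"]),px2w(p,b["rect"][:2]))
E
```

```text
0.0 [199.8 617.8 204.5] [ 0.2  1.  -0.  -0. ] 0.9989944519491522
top [[  -0.     1.    -0.1  452.7]
 [  -1.    -0.    -0.  -128.2]
 [  -0.     0.1    1.  1446.9]
 [   0.     0.     0.     1. ]] [[563.6   0.  320.9]
 [  0.  563.6 238.4]
 [  0.    0.    1. ]] -0.17193374391485464
slide_a 0.73 [359.2 240.2   7.5  20.5] [ 571.7 -221.6]
slide_a 0.57 [341.4 311.7  22.4   6.6] [ 388.4 -175.2]
slide_a 0.56 [336.6 180.2  21.4  10.5] [ 728.5 -163.9]
slide_a 0.54 [297.6 193.8  16.2  24.9] [692.8 -62.4]
slide_a 0.45 [359.2 275.   13.5  22.2] [ 482.1 -221.1]
slide_a 0.44 [291.6 282.9  15.2  26.6] [462.  -47.8]
tray 0.87 [159.6 237.   75.2  99.8] [580.4 299.4]
tray 0.27 [282.4 239.4  30.6  32.4] [573.9 -23.6]
bowl 0.58 [281.4 239.6  30.1  37.1] [573.4 -21. ]
palette 0.89 [424.3 260.4  34.8  59.6] [ 519.2 -389.9]
palette 0.59 [358.5 239.2   6.2  22.4] [ 574.3 -219.8]
pencil 0.54 [225.1 155.3  49.    5.4] [796.3 129.4]
pencil 0.36 [290.8 281.8  11.7  22. ] [464.8 -45.7]
pencil 0.23 [282.6 240.8  29.   33.9] [570.3 -24.2]
guasha 0.98 [374.6 209.1  22.5  35.6] [ 652.6 -262.2]
jar 0.81 [397.8 295.4  23
[... 229 characters left out ...]
433867331495
slide_a 0.74 [231.2 237.8  11.6  27.1] [ 390.3 -174.6]
slide_a 0.72 [163.1 406.2  31.7  31.8] [ 512.1 -540.4]
slide_a 0.7 [293.1 209.2  27.5   8.7] [459.9 -36.5]
slide_a 0.58 [372.3 301.1  25.8  19.9] [ 723.9 -164.9]
slide_a 0.55 [380.4 255.   26.9  19.8] [686.  -53.3]
slide_a 0.53 [293.8 288.3  28.8  18. ] [ 574.9 -217.7]
tray 0.97 [408.9 142.4 117.6  81.7] [587.5 301.4]
tray 0.75 [315.6 323.9  41.3  38.6] [ 654.4 -266.4]
bowl 0.6 [338.6 219.4  36.4  26.5] [562.1 -11.1]
palette 0.64 [219.7 339.3  69.   70. ] [ 517.2 -386.1]
pencil 0.63 [459.5 216.6  23.8  36.1] [788.2 133.2]
pencil 0.56 [220.2 339.   70.5  71. ] [ 517.6 -385.1]
jar 0.75 [204.1 288.2  31.9  32.8] [ 421.1 -308.5]
```

View pics/top0.png

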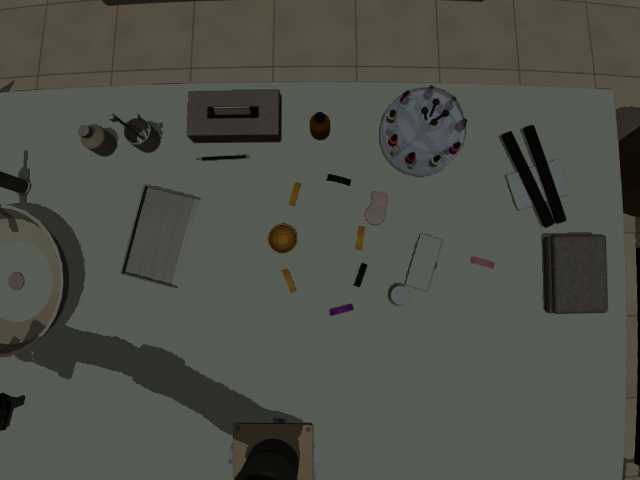

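View pics/scene0.png

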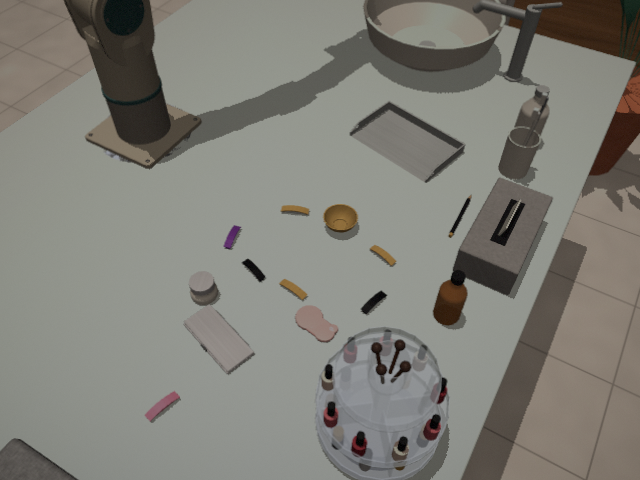

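The top view shows three gold bars at (295,193), (289,280) and (360,238). The look-alikes are black at (339,180) and (360,275), purple at (341,310) and pink at (482,262). Only the gold ones fit, and I'll confirm that in an enlarged crop. The tray's open side faces right (-y world), from (199,197) to (177,286).

```bash
cat >> h.py <<'E'
def gold(p,z=6,amin=40,amax=600):
    hsv=cv2.cvtColor(p["image"],cv2.COLOR_RGB2HSV)
    m=cv2.inRange(hsv,(12,130,90),(28,255,255))
    n,l,st,c=cv2.connectedComponentsWithStats(m);out=[]
    for i in range(1,n):
        if amin<=st[i,4]<=amax:
            ys,xs=np.where(l==i)
            W=np.array([px2w(p,(x,y),z) for x,y in zip(xs,ys)])
            (cx,cy),(w,h),a=cv2.minAreaRect(W.astype(np.float32))
            C=np.cov(W.T);e,v=np.linalg.eigh(C);d=v[:,1];d=d*np.sign(d[0])
            out.append((c[i].round(1),np.array([cx,cy]).round(1),round(max(w,h)),round(min(w,h)),round(float(np.degrees(np.arctan2(d[1],d[0]))),1)))
    return out
E
python3 - <<'E'
from h import *
t=camera("top");s=camera("scene")
for p in(t,s):
    for o in gold(p): print(*o)
    print()
for uv,z in(((199,197),10),((177,286),10),((148,186),24),((123,273),24)): print("tray corner",px2w(t,uv,z).round(1))
st=get_state();print(np.array(st["tcp_rot"]).round(3))
a=cv2.resize(t["image"][160:325,265:425],(800,600)[:1]*1+(600,)) if 0 else cv2.resize(t["image"][165:325,110:390],None,fx=2.8,fy=2.8,interpolation=cv2.INTER_CUBIC)
a=cv2.convertScaleAbs(a,alpha=1.7)
cv2.imwrite('pics/crop.png',a[...,::-1])
E
```

```text
[294.9 208.7] [465.6 -37.6] 57 18 21.6
[383.4 254.4] [691.8 -52.9] 59 17 -17.2
[293.4 288.4] [ 576.7 -221.7] 59 17 -8.8
[449.8 293. ] [849.  -72.4] 32 31 -20.6

tray corner [683.8 194.1]
tray corner [452.8 247.7]
tray corner [711.7 327.4]
tray corner [485.  388.2]
[ 0.156  0.988  0.    -0.   ]
```

View pics/crop.png

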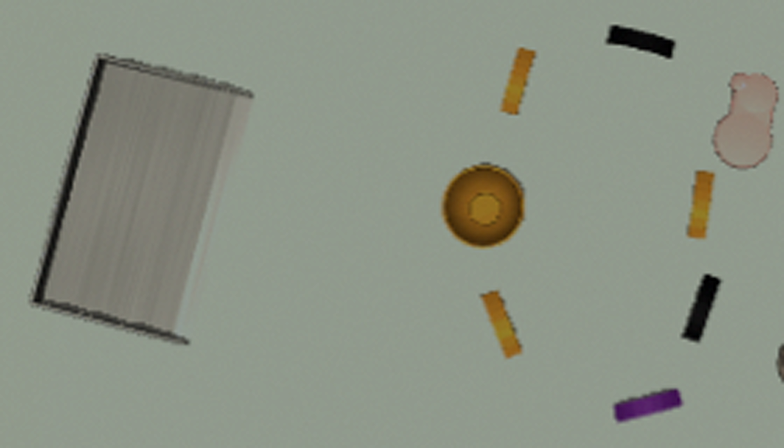

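The enlarged crop confirms the three gold slides at crop (518,82), (501,324) and (701,204). The other bars there are black or purple. Next is a motion helper that prints rows.

```bash
cat >> h.py <<'E'
from scipy.spatial.transform import Rotation as R
U=np.array([.971,-.237]);V=np.array([.237,.971]);M=np.array([568.,219.])  # tray axes, mouth
def tray(xy): d=np.array(xy)-M; return np.array([d@U,d@V]).round(1)
def frm(tx,ty): return M+tx*U+ty*V
def plan(wps,pose=None):
    "wps: (x,y,z,theta_deg of tool y,rows); prints rows [dx,dy,dz mm],[turn z]"
    if pose is None:
        s=get_state();r=R.from_quat(s["tcp_rot"]).as_matrix()
        pose=[*s["position"],np.degrees(np.arctan2(r[1,1],r[0,1]))];print("from",np.round(pose,1),"tilt",np.round(r[:,2],3))
    x=np.array(pose,float)
    for w in wps:
        g=np.array(w[:4],float);n=w[4]
        for i in range(n):
            d=(g-x)/(n-i);a=np.radians(x[3]);ty=np.array([np.cos(a),np.sin(a)]);tx=np.array([-ty[1],ty[0]])
            sh=np.round([d[:2]@tx,d[:2]@ty,-d[2]]);tz=round(-d[3],1)
            print([list((sh/1000).round(4)),tz],end=" ")
            x[:2]+=sh[0]*tx+sh[1]*ty;x[2]-=sh[2];x[3]-=tz
        print("->",x.round(1))
E
python3 - <<'E'
from h import *
plan([(681,-87,150,-17,15),(681,-87,14,-17,3),(681,-87,4,-17,2)])
E
```

```text
from [200.  618.5 205.5  72.1] tilt [-0.  0. -1.]
[[np.float64(-0.045), np.float64(-0.035), np.float64(0.004)], np.float64(5.9)] [[np.float64(-0.048), np.float64(-0.03), np.float64(0.004)], np.float64(5.9)] [[np.float64(-0.051), np.float64(-0.025), np.float64(0.004)], np.float64(5.9)] [[np.float64(-0.053), np.float64(-0.02), np.float64(0.004)], np.float64(5.9)] [[np.float64(-0.055), np.float64(-0.014), np.float64(0.004)], np.float64(6.0)] [[np.float64(-0.056), np.float64(-0.008), np.float64(0.004)], np.float64(5.9)] [[np.float64(-0.057), np.float64(-0.002), np.float64(0.004)], np.float64(6.0)] [[np.float64(-0.057), np.float64(0.004), np.float64(0.003)], np.float64(5.9)] [[np.float64(-0.056), np.float64(0.01), np.float64(0.004)], np.float64(6.0)] [[np.float64(-0.055), np.float64(0.015), np.float64(0.003)], np.float64(5.9)] [[np.float64(-0.053), np.float64(0.021), np.float64(0.004)], np.float64(6.0)] [[np.float64(-0.051), np.float64(0.026), np.float64(0.003)], np.float64(5.9)] [[np.float64(-0.048), np.float64(0.032), np.float64(0.004)], np.float64(6.0)] [[np.float64(-0.044), np.float64(0.036), np.float64(0.003)], np.float64(5.9)] [[np.float64(-0.04), np.float64(0.041), np.float64(0.004)], np.float64(6.0)] -> [681.4 -87.6 149.5 -17. ]
[[np.float64(0.0), np.float64(-0.0), np.float64(0.045)], np.float64(-0.0)] [[np.float64(0.0), np.float64(-0.0), np.float64(0.045)], np.float64(-0.0)] [[np.float64(0.0), np.float64(-0.001), np.float64(0.046)], np.float64(-0.0)] -> [680.4 -87.3  13.5 -17. ]
[[np.float64(0.0), np.float64(0.0), np.float64(0.005)], np.float64(-0.0)] [[np.float64(0.0), np.float64(0.0), np.float64(0.005)], np.float64(-0.0)] -> [680.4 -87.3   3.5 -17. ]
```

Emit:
drive_tool(
  deltas=[
    [[-0.045,-0.035,0.004],[0,0,5.9],-0.57],
    [[-0.048,-0.03,0.004],[0,0,5.9],-0.57],
    [[-0.051,-0.025,0.004],[0,0,5.9],-0.57],
    [[-0.053,-0.02,0.004],[0,0,5.9],-0.57],
    [[-0.055,-0.014,0.004],[0,0,6],-0.57],
    [[-0.056,-0.008,0.004],[0,0,5.9],-0.57],
    [[-0.057,-0.002,0.004],[0,0,6],-0.57],
    [[-0.057,0.004,0.003],[0,0,5.9],-0.57],
    [[-0.056,0.01,0.004],[0,0,6],-0.57],
    [[-0.055,0.015,0.003],[0,0,5.9],-0.57],
  ],
  squeeze=10,
)

```text
t: 2.15
position: [521.2, 147.4, 167.6]
tcp_rot: [0.625, 0.78, 0.0, 0.0]
contact_force: [0.4, 0.2, 0.3]
opening: 0.217
grip_force: 0.0
```

Emit:
drive_tool(
  deltas=[
    [[-0.053,0.021,0.004],[0,0,6],-0.57],
    [[-0.051,0.026,0.003],[0,0,5.9],-0.57],
    [[-0.048,0.032,0.004],[0,0,6],-0.57],
    [[-0.044,0.036,0.003],[0,0,5.9],-0.57],
    [[-0.04,0.041,0.004],[0,0,6],-0.57],
    [[0,0,0],[0,0,0],-0.57],
  ],
)

```text
t: 2.9
position: [682.2, -94.0, 148.8]
tcp_rot: [0.806, 0.592, -0.001, 0.002]
contact_force: [0.4, -0.1, 0.4]
opening: 0.214
grip_force: 0.0
```

Run:
```python
from h import *
p=camera("wrist");save(p,"w1");print(p["pose"].round(2))
for o in gold(p,6,100,99999): print(*o)
st=get_state();print(st["position"])
plan([(681,-88,14,-17,3),(681,-88,4,-17,2)])
```

```text
[[ 9.5000e-01  2.9000e-01  7.0000e-02  7.0353e+02]
 [-3.0000e-01  9.2000e-01  2.4000e-01 -2.3350e+01]
 [ 0.0000e+00 -2.6000e-01  9.7000e-01  3.2668e+02]
 [ 0.0000e+00  0.0000e+00  0.0000e+00  1.0000e+00]]
[179.4 205.3] [563.7 -25.1] 80 79 46.6
[313.2 189.7] [691.5 -54.6] 60 16 -16.5
[547.5 214.3] [ 906.  -147.4] 64 59 57.5
[ 95.  243.7] [468.5 -39.8] 61 17 21.6
[263.4 387.7] [ 573.1 -246.8] 47 4 71.7
[370.  387.2] [ 686.  -282.5] 48 4 73.8
[681.3323012  -90.1793613  148.77119691]
from [681.3 -90.2 148.8 -17.2] tilt [-0.001 -0.001 -1.   ]
[[np.float64(0.001), np.float64(-0.0), np.float64(0.045)], np.float64(-0.1)] [[np.float64(0.0), np.float64(-0.0), np.float64(0.045)], np.float64(-0.0)] [[np.float64(0.001), np.float64(-0.001), np.float64(0.045)], np.float64(-0.1)] -> [681.  -88.   13.8 -17. ]
[[np.float64(-0.0), np.float64(0.0), np.float64(0.005)], np.float64(0.0)] [[np.float64(-0.0), np.float64(0.0), np.float64(0.005)], np.float64(0.0)] -> [681.  -88.    3.8 -17. ]
```

View pics/w1.png

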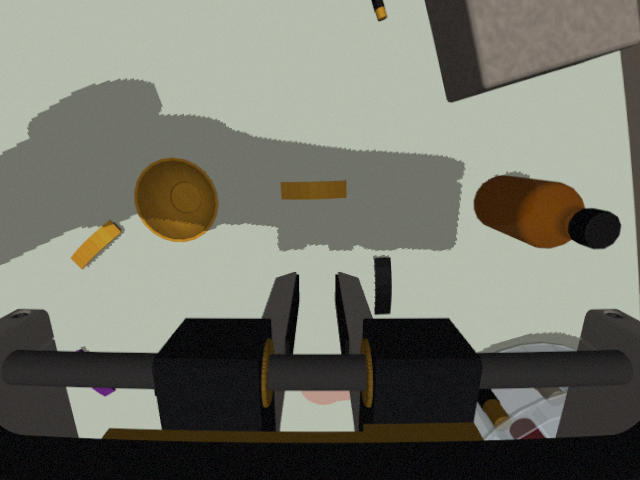

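The wrist view shows slide S1 at (313,190), at world (691.5,-54.6) and -16.5°. It is squarely ahead of the two fingers and clear of the bowl and the black bar. Now I descend and push slowly.

Emit:
drive_tool(
  deltas=[
    [[0.001,0,0.045],[0,0,0],-0.57],
    [[0,0,0.045],[0,0,0],-0.57],
    [[0.001,0,0.045],[0,0,0],-0.57],
    [[0,0,0.005],[0,0,0],-0.57],
    [[0,0,0.005],[0,0,0],-0.57],
    [[0.004,0,0],[0,0,0],-0.57],
    [[0.004,0,0],[0,0,0],-0.57],
    [[0.004,0,0],[0,0,0],-0.57],
    [[0.004,0,0],[0,0,0],-0.57],
    [[0.004,0,0],[0,0,0],-0.57],
  ],
)

```text
t: 4.2
position: [687.9, -66.3, 4.6]
tcp_rot: [0.804, 0.595, 0.0, 0.0]
contact_force: [0.1, 0.5, 0.1]
opening: 0.216
grip_force: 0.1
```

Run:
```python
from h import *
p=camera("wrist");print(get_state()["contact_force"])
for o in gold(p,6,100,99999): print(*o)
n=lambda t:np.array([-np.sin(np.radians(t)),np.cos(np.radians(t))])
f=frm(72,85);b=f-16*n(-6);print(b,tray(b))
s=get_state();print(s["position"])
```

```text
[-0.14212735  0.99787612 -0.61106217]
[ 85.4 292.1] [554.7 -26.1] 85 80 12.5
[316.7 261.1] [692.8 -50.1] 61 18 -16.9
[370.1 385.7] [ 700.4 -136.5] 29 2 74.5
[263.6 387.7] [ 638.1 -118.4] 27 2 72.0
[656.38454459 268.55864967] [74.1 69.1]
[688.07803964 -65.40509302   4.43723296]
```

Emit:
drive_tool(
  deltas=[
    [[0.006,0,0],[0,0,-2],-0.57],
    [[0.008,0,0],[0,0,-3],-0.57],
    [[0.009,0,0],[0,0,-3],-0.57],
    [[0.009,0,0],[0,0,-3],-0.57],
    [[0.009,0,0],[0,0,-3],-0.57],
    [[0.009,0,0],[0,0,-3],-0.57],
    [[0.009,0,0],[0,0,-3],-0.57],
    [[0.009,0,0],[0,0,-3],-0.57],
    [[0.009,0,0],[0,0,-3],-0.57],
    [[0.009,0,0],[0,0,-3],-0.57],
  ],
)

```text
t: 5.5
position: [693.4, 19.0, 4.4]
tcp_rot: [0.628, 0.778, -0.0, -0.0]
contact_force: [-0.7, -0.3, -0.1]
opening: 0.212
grip_force: 0.1
```

```bash
cat > chk.py <<'E'
from h import *
s=get_state();r=R.from_quat(s["tcp_rot"]).as_matrix();x=np.array(s["position"])
print("t",round(s["t"],2),"tcp",x.round(1),"th",np.degrees(np.arctan2(r[1,1],r[0,1])).round(1),"F",np.round(s["contact_force"],1),"tray",tray(x[:2]))
p=camera("wrist")
for o in gold(p,6,150,99999):
    if 45<o[2]<75 and o[3]>8:
        d=o[1]-x[:2]; print(*o,"ahead",(d@r[:2,0]).round(1),"side",(d@r[:2,1]).round(1),"tray",tray(o[1]))
E
python3 chk.py
```

```text
t 5.5 tcp [693.4  19.    4.4] th 12.2 F [-0.7 -0.3 -0.1] tray [ 169.2 -164.5]
[316.8 261.1] [690.   35.6] 61 18 12.2 ahead 16.9 side 0.2 tray [ 161.9 -149.2]
```

Emit:
drive_tool(
  deltas=[
    [[0.008,0,0],[0,0,-3],-0.57],
    [[0.009,0,0],[0,0,-3],-0.57],
    [[0.01,0,0],[0,0,-3],-0.57],
    [[0.01,0,0],[0,0,0],-0.57],
    [[0.01,0,0],[0,0,0],-0.57],
    [[0.01,0,0],[0,0,0],-0.57],
    [[0.01,0,0],[0,0,0],-0.57],
    [[0.01,0,0],[0,0,0],-0.57],
    [[0.01,0,0],[0,0,0],-0.57],
    [[0.01,0,0],[0,0,0],-0.57],
  ],
)

```text
t: 6.8
position: [661.2, 110.4, 4.5]
tcp_rot: [0.567, 0.824, 0.0, 0.0]
contact_force: [-0.5, -1.5, 0.6]
opening: 0.215
grip_force: 0.1
```

Emit:
drive_tool(
  deltas=[
    [[0.01,0,0],[0,0,0],-0.57],
    [[0.01,0,0],[0,0,0],-0.57],
    [[0.009,0,0],[0,0,3],-0.57],
    [[0.009,0,0],[0,0,3],-0.57],
    [[0.009,0,0],[0,0,3],-0.57],
    [[0.009,0,0],[0,0,3],-0.57],
  ],
)

```text
t: 7.55
position: [643.8, 163.6, 4.5]
tcp_rot: [0.65, 0.76, -0.0, -0.0]
contact_force: [0.3, 0.1, 0.5]
opening: 0.218
grip_force: 0.1
```

```bash
python3 chk.py; python3 -c "
from h import *
p=camera('wrist');save(p,'w2')"
```

```text
t 7.55 tcp [643.8 163.6   4.5] th 8.9 F [0.3 0.1 0.5] tray [ 86.7 -35.9]
[316.9 261.1] [641.4 180.1] 61 18 8.9 ahead 16.7 side 0.2 tray [ 80.5 -20.4]
```

View pics/w2.png

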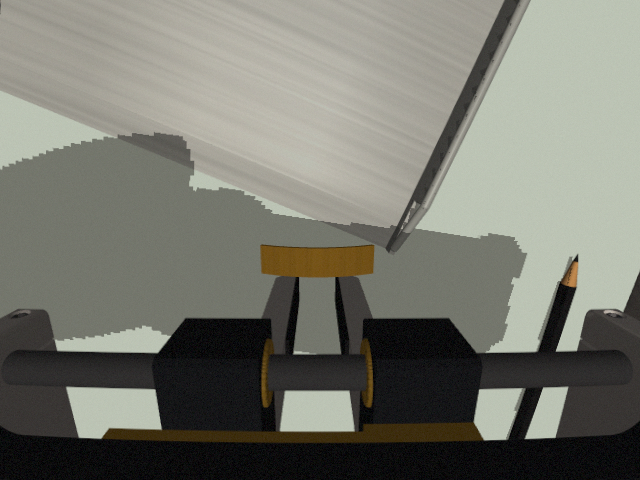

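The slide sits squarely on the fingers at (317,261). The tray's near side-wall end is at (392,250), and the mouth line runs from (0,92) to (385,248). I'll refine the tray pose from these.

```bash
python3 -c "
from h import *
p=camera('wrist')
for uv in((0,92),(320,222),(388,250),(395,252)): w=px2w(p,uv,0);print(uv,w.round(1),tray(w))
w=px2w(p,(517,5),24);print(w,tray(w))
print(w2px(p,(*frm(117,0),0)))"
```

```text
(0, 92) [463.3 244.5] [-1.077e+02 -1.000e-01]
(320, 222) [639.4 202.1] [73.4  0.5]
(388, 250) [679.5 192.4] [114.6   0.6]
(395, 252) [683.7 191.9] [118.7   1.1]
[705.69635046 312.38944146] [111.6 123.3]
[391.20348184 252.481556  ]
```

Emit:
drive_tool(
  deltas=[
    [[0.007,0,0],[0,0,3],-0.57],
    [[0.009,0,0],[0,0,3],-0.57],
    [[0.009,0,0],[0,0,3],-0.57],
    [[0.009,0,-0.0005],[0,0,3],-0.57],
    [[0.009,0,-0.0005],[0,0,3],-0.57],
    [[0.01,0,0],[0,0,0],-0.57],
    [[0.01,0,0],[0,0,0],-0.57],
    [[0.01,0,0],[0,0,0],-0.57],
    [[0.01,0,0],[0,0,0],-0.57],
    [[0.009,0,0],[0,0,0],-0.57],
  ],
)

```text
t: 8.95
position: [647.2, 255.3, 5.4]
tcp_rot: [0.743, 0.669, 0.0, -0.0]
contact_force: [-0.2, -0.1, 0.1]
opening: 0.209
grip_force: 0.1
```

Emit:
drive_tool(
  deltas=[
    [[0.006,0,0],[0,0,0],-0.57],
    [[0.004,0,0],[0,0,0],-0.57],
    [[0.002,0,0],[0,0,0],-0.57],
    [[0,0,0],[0,0,0],-0.57],
  ],
)

```text
t: 9.45
position: [648.4, 266.4, 5.4]
tcp_rot: [0.743, 0.669, -0.0, 0.0]
contact_force: [1.4, 0.6, 1.1]
opening: 0.214
grip_force: 0.0
```

```bash
python3 chk.py
```

```text
t 9.45 tcp [648.4 266.4   5.4] th -6.0 F [1.4 0.6 1.1] tray [66.9 65.1]
[315.3 261.1] [649.4 282.9] 62 18 -6.0 ahead 16.5 side -0.8 tray [63.9 81.3]
```

```bash
python3 - <<'E' | sed 's/np.float64(\([^)]*\))/\1/g'
from h import *
n=lambda t:np.array([-np.sin(np.radians(t)),np.cos(np.radians(t))])
b=np.array([467.5,-39])-38*n(21.6)
plan([(*(np.array([648.4,266.4])-20*n(-6)),5.5,-6,1),(*(np.array([648.4,266.4])-20*n(-6)),100,-6,2),(*b,100,21.6,7)])
E
```

```text
from [648.4 266.2   5.4  -6. ] tilt [-0. -0. -1.]
[[-0.02, -0.0, -0.0], -0.0] -> [646.3 246.3   5.4  -6. ]
[[0.0, -0.0, -0.047], -0.0] [[0.0, -0.0, -0.048], -0.0] -> [646.3 246.3 100.4  -6. ]
[[-0.048, -0.019, 0.0], -3.9] [[-0.047, -0.022, 0.0], -4.0] [[-0.045, -0.025, 0.0], -3.9] [[-0.043, -0.028, 0.0], -4.0] [[-0.041, -0.031, 0.0], -3.9] [[-0.039, -0.033, 0.0], -4.0] [[-0.037, -0.036, 0.0], -3.9] -> [482.  -74.5 100.4  21.6]
```

Emit:
drive_tool(
  deltas=[
    [[-0.02,0,0],[0,0,0],-0.57],
    [[0,0,-0.047],[0,0,0],-0.57],
    [[0,0,-0.048],[0,0,0],-0.57],
    [[-0.048,-0.019,0],[0,0,-3.9],-0.57],
    [[-0.047,-0.022,0],[0,0,-4],-0.57],
    [[-0.045,-0.025,0],[0,0,-3.9],-0.57],
    [[-0.043,-0.028,0],[0,0,-4],-0.57],
    [[-0.041,-0.031,0],[0,0,-3.9],-0.57],
    [[-0.039,-0.033,0],[0,0,-4],-0.57],
    [[-0.037,-0.036,0],[0,0,-3.9],-0.57],
  ],
)

```text
t: 10.75
position: [480.3, -77.2, 100.7]
tcp_rot: [0.562, 0.827, -0.0, 0.0]
contact_force: [0.1, -1.9, -0.0]
opening: 0.211
grip_force: 0.0
```

Emit:
drive_tool(
  deltas=[
    [[0,0,0],[0,0,0],-0.57],
    [[0,0,0],[0,0,0],-0.57],
  ],
)

```text
t: 11.0
position: [481.9, -75.0, 100.7]
tcp_rot: [0.563, 0.826, 0.0, 0.0]
contact_force: [0.1, -0.1, 0.5]
opening: 0.215
grip_force: 0.0
```

```bash
python3 chk.py
```

```text
t 11.0 tcp [481.9 -75.  100.7] th 21.5 F [ 0.1 -0.1  0.5] tray [ -13.9 -305.9]
[315.7 201.2] [468.  -41.2] 61 16 22.1 ahead 36.5 side -0.6 tray [ -35.4 -276.4]
```

Emit:
drive_tool(
  deltas=[
    [[0,0,0.045],[0,0,0],-0.57],
    [[0,0,0.041],[0,0,0],-0.57],
    [[0,0,0.006],[0,0,0],-0.57],
    [[0,0,0.004],[0,0,0],-0.57],
    [[0.005,0,0],[0,0,0],-0.57],
    [[0.005,0,0],[0,0,0],-0.57],
    [[0.005,0,0],[0,0,0],-0.57],
    [[0.004,0,0],[0,0,0],-0.57],
    [[0.004,0,0],[0,0,0],-0.57],
    [[0.005,0,0],[0,0,0],-0.57],
  ],
)

```text
t: 12.3
position: [471.8, -48.1, 4.5]
tcp_rot: [0.562, 0.827, -0.0, 0.0]
contact_force: [0.3, -0.1, 0.8]
opening: 0.215
grip_force: 0.1
```

```bash
python3 chk.py
```

```text
t 12.3 tcp [471.8 -48.1   4.5] th 21.6 F [ 0.3 -0.1  0.8] tray [ -30.1 -282.2]
[314.1 261. ] [464.4 -32.8] 61 18 21.6 ahead 17.0 side -1.2 tray [ -40.9 -269.1]
```

Emit:
drive_tool(
  deltas=[
    [[0.007,0,0],[0,0,0],-0.57],
    [[0.009,0,0],[0,0,0.5],-0.57],
    [[0.009,0,0],[0,0,3],-0.57],
    [[0.009,0,0],[0,0,3],-0.57],
    [[0.009,0,0],[0,0,3],-0.57],
    [[0.009,0,0],[0,0,3],-0.57],
    [[0.009,0,0],[0,0,3],-0.57],
    [[0.009,0,0],[0,0,3],-0.57],
    [[0.009,0,0],[0,0,3],-0.57],
    [[0.009,0,0],[0,0,3],-0.57],
  ],
)

```text
t: 13.6
position: [452.6, 37.6, 4.4]
tcp_rot: [0.726, 0.688, -0.0, -0.0]
contact_force: [-0.3, 0.2, -0.1]
opening: 0.217
grip_force: 0.0
```

Emit:
drive_tool(
  deltas=[
    [[0.009,0,0],[0,0,3],-0.57],
    [[0.009,0,0],[0,0,3],-0.57],
    [[0.009,0,0],[0,0,3],-0.57],
    [[0.009,0,0],[0,0,2],-0.57],
    [[0.01,0,0],[0,0,0],-0.57],
    [[0.01,0,0],[0,0,0],-0.57],
    [[0.01,0,0],[0,0,0],-0.57],
    [[0.01,0,0],[0,0,0],-0.57],
    [[0.01,0,0],[0,0,0],-0.57],
    [[0.01,0,0],[0,0,0],-0.57],
  ],
)

```text
t: 14.85
position: [472.0, 131.4, 4.4]
tcp_rot: [0.788, 0.616, -0.0, -0.0]
contact_force: [0.5, 0.1, -0.5]
opening: 0.218
grip_force: 0.0
```

```bash
python3 chk.py
```

```text
t 14.85 tcp [472.  131.4   4.4] th -13.9 F [ 0.5  0.1 -0.5] tray [ -72.4 -107.8]
[314.2 261.1] [474.7 148.3] 61 18 -13.9 ahead 17.0 side -1.5 tray [-73.8 -90.8]
```

Emit:
drive_tool(
  deltas=[
    [[0.008,0,0],[0,0,0],-0.57],
    [[0.01,0,0],[0,0,0],-0.57],
    [[0.01,0,0],[0,0,0],-0.57],
    [[0.01,0,0],[0,0,0],-0.57],
    [[0.01,0,0],[0,0,0],-0.57],
    [[0.01,0,0],[0,0,0],-0.57],
    [[0.01,0,0],[0,0,0],-0.57],
    [[0.01,0,0],[0,0,0],-0.57],
    [[0.01,0,-0.0005],[0,0,0],-0.57],
    [[0.01,0,-0.0005],[0,0,0],-0.57],
  ],
)

```text
t: 16.15
position: [495.6, 226.5, 5.5]
tcp_rot: [0.788, 0.616, -0.0, -0.0]
contact_force: [0.2, -0.6, -0.4]
opening: 0.212
grip_force: 0.1
```

Emit:
drive_tool(
  deltas=[
    [[0.01,0,0],[0,0,0],-0.57],
    [[0.01,0,0],[0,0,0],-0.57],
    [[0.01,0,0],[0,0,0],-0.57],
    [[0.01,0,0],[0,0,0],-0.57],
    [[0.01,0,0],[0,0,0],-0.57],
    [[0.01,0,0],[0,0,0],-0.57],
    [[0.006,0,0],[0,0,0],-0.57],
    [[0.004,0,0],[0,0,0],-0.57],
    [[0.002,0,0],[0,0,0],-0.57],
    [[0,0,0],[0,0,0],-0.57],
  ],
)

```text
t: 17.4
position: [512.8, 295.6, 5.5]
tcp_rot: [0.788, 0.616, -0.0, 0.0]
contact_force: [-0.1, 0.6, -0.8]
opening: 0.213
grip_force: 0.0
```

```bash
python3 chk.py;  python3 - <<'E' | sed 's/np.float64(\([^)]*\))/\1/g'
from h import *
n=lambda t:np.array([-np.sin(np.radians(t)),np.cos(np.radians(t))])
p=camera("scene")
print(gold(p))
s=get_state();x=np.array(s["position"][:2])-20*n(-14)
b=np.array([576,-222])-38*n(-8.8)
plan([(*x,5.5,-14,1),(*x,120,-14,2),(*b,120,-9,11)])
E
```

```text
t 17.4 tcp [512.8 295.6   5.5] th -13.9 F [-0.1  0.6 -0.8] tray [-71.8  61.3]
[561.2 254.3] [650.8 282.2] 62 19 -6.6 ahead 20.2 side 137.2 tray [65.4 81. ]
[313.9 261.1] [515.2 312.2] 62 18 -13.9 ahead 16.7 side -1.7 tray [-73.4  78. ]
[(array([431. , 151.8]), array([650.6, 291. ]), 53, 17, -9.6), (array([293.4, 288.4]), array([ 576.7, -221.7]), 59, 17, -8.8), (array([450.5, 292.9]), array([850.4, -71.7]), 42, 31, -16.1)]
from [512.8 295.5   5.5 -13.9] tilt [-0. -0. -1.]
[[-0.02, -0.0, -0.0], 0.1] -> [508.  276.1   5.5 -14. ]
[[-0.0, -0.0, -0.057], -0.0] [[-0.0, -0.0, -0.058], -0.0] -> [508.  276.1 120.5 -14. ]
[[-0.046, 0.017, 0.0], -0.5] [[-0.046, 0.017, 0.0], -0.5] [[-0.046, 0.017, 0.0], -0.4] [[-0.046, 0.016, 0.0], -0.5] [[-0.046, 0.016, 0.0], -0.4] [[-0.047, 0.015, 0.0], -0.5] [[-0.047, 0.015, 0.0], -0.4] [[-0.047, 0.015, 0.0], -0.5] [[-0.047, 0.014, 0.0], -0.4] [[-0.047, 0.014, 0.0], -0.5] [[-0.047, 0.014, 0.0], -0.4] -> [ 570.4 -260.   120.5   -9. ]
```

Emit:
drive_tool(
  deltas=[
    [[-0.02,0,0],[0,0,0.1],-0.57],
    [[0,0,-0.057],[0,0,0],-0.57],
    [[0,0,-0.058],[0,0,0],-0.57],
    [[-0.046,0.017,0],[0,0,-0.5],-0.57],
    [[-0.046,0.017,0],[0,0,-0.5],-0.57],
    [[-0.046,0.017,0],[0,0,-0.4],-0.57],
    [[-0.046,0.016,0],[0,0,-0.5],-0.57],
    [[-0.046,0.016,0],[0,0,-0.4],-0.57],
    [[-0.047,0.015,0],[0,0,-0.5],-0.57],
    [[-0.047,0.015,0],[0,0,-0.4],-0.57],
  ],
)

```text
t: 18.75
position: [547.4, -66.3, 120.6]
tcp_rot: [0.771, 0.637, 0.0, -0.0]
contact_force: [0.8, 1.2, -0.4]
opening: 0.216
grip_force: 0.0
```

Emit:
drive_tool(
  deltas=[
    [[-0.047,0.015,0],[0,0,-0.5],-0.57],
    [[-0.047,0.014,0],[0,0,-0.4],-0.57],
    [[-0.047,0.014,0],[0,0,-0.5],-0.57],
    [[-0.047,0.014,0],[0,0,-0.4],-0.57],
    [[0,0,0],[0,0,0],-0.57],
    [[0,0,0],[0,0,0],-0.57],
  ],
)

```text
t: 19.5
position: [570.2, -259.0, 120.2]
tcp_rot: [0.761, 0.649, 0.0, -0.001]
contact_force: [0.7, 0.9, -0.9]
opening: 0.216
grip_force: 0.0
```

```bash
python3 chk.py; python3 -c "
from h import *
p=camera('wrist');save(p,'w3')"
```

```text
t 19.5 tcp [ 570.2 -259.   120.2] th -9.1 F [ 0.7  0.9 -0.9] tray [ 115.4 -463.6]
[318.  198.7] [ 576.9 -223.6] 61 16 -8.3 ahead 36.0 side 1.0 tray [ 113.5 -427.7]
```

View pics/w3.png

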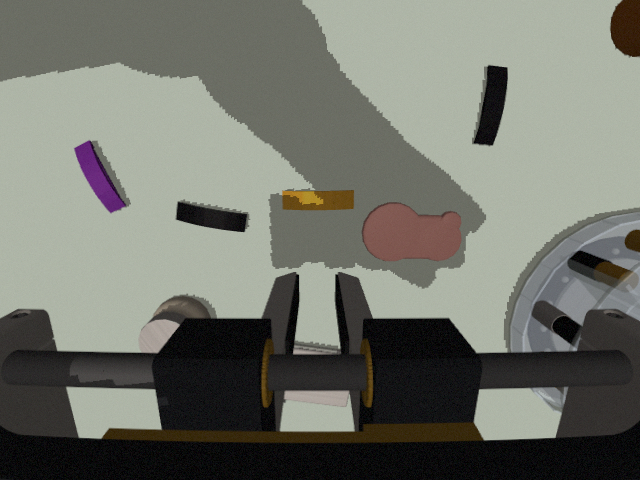

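Slide S3 is at (318,199), at world (577,-224). The stone's left edge is at (362,230) and the black bar at (212,217), both clear of the fingers' path. I descend now. The route goes round the bowl on its far (+x) side.

Emit:
drive_tool(
  deltas=[
    [[0,0.001,0.055],[0,0,0],-0.57],
    [[0,0,0.051],[0,0,0],-0.57],
    [[0,0,0.006],[0,0,0],-0.57],
    [[0,0,0.004],[0,0,0],-0.57],
    [[0.005,0,0],[0,0,0],-0.57],
    [[0.005,0,0],[0,0,0],-0.57],
    [[0.005,0,0],[0,0,0],-0.57],
    [[0.004,0,0],[0,0,0],-0.57],
    [[0.005,0,0],[0,0,0],-0.57],
    [[0.007,0,0],[0,0,0],-0.57],
  ],
)

```text
t: 20.85
position: [576.5, -229.1, 4.5]
tcp_rot: [0.761, 0.649, -0.0, 0.0]
contact_force: [-0.5, 0.3, -0.2]
opening: 0.216
grip_force: 0.1
```

Emit:
drive_tool(
  deltas=[
    [[0.009,0,0],[0,0,0],-0.57],
    [[0.009,0,0],[0,0,0],-0.57],
    [[0.009,0,0],[0,0,3],-0.57],
    [[0.009,0,0],[0,0,3],-0.57],
    [[0.009,0,0],[0,0,3],-0.57],
    [[0.009,0,0],[0,0,3],-0.57],
    [[0.009,0,0],[0,0,3],-0.57],
    [[0.009,0,0],[0,0,3],-0.57],
    [[0.009,0,0],[0,0,3],-0.57],
    [[0.009,0,0],[0,0,3],-0.57],
  ],
)

```text
t: 22.1
position: [603.2, -143.0, 4.4]
tcp_rot: [0.879, 0.476, -0.0, -0.0]
contact_force: [1.1, 0.6, -0.4]
opening: 0.212
grip_force: 0.1
```

```bash
python3 chk.py
```

```text
t 22.1 tcp [ 603.2 -143.     4.4] th -33.1 F [ 1.1  0.6 -0.4] tray [ 120.  -343.1]
[315.1 261.1] [ 611.6 -128.2] 61 18 -33.1 ahead 17.0 side -1.1 tray [ 124.6 -326.8]
```

Emit:
drive_tool(
  deltas=[
    [[0.009,0,0],[0,0,0],-0.57],
    [[0.01,0,0],[0,0,0],-0.57],
    [[0.01,0,0],[0,0,0],-0.57],
    [[0.01,0,0],[0,0,0],-0.57],
    [[0.01,0,0],[0,0,0],-0.57],
    [[0.01,0,0],[0,0,0],-0.57],
    [[0.01,0,0],[0,0,0],-0.57],
    [[0.009,0,0],[0,0,-3],-0.57],
    [[0.009,0,0],[0,0,-3],-0.57],
    [[0.009,0,0],[0,0,-3],-0.57],
  ],
)

```text
t: 23.4
position: [654.5, -62.4, 4.5]
tcp_rot: [0.838, 0.546, 0.0, -0.0]
contact_force: [-0.0, -0.7, 0.7]
opening: 0.216
grip_force: 0.0
```

Emit:
drive_tool(
  deltas=[
    [[0.009,0,0],[0,0,-3],-0.57],
    [[0.009,0,0],[0,0,-3],-0.57],
    [[0.009,0,0],[0,0,-3],-0.57],
    [[0.009,0,0],[0,0,-3],-0.57],
    [[0.009,0,0],[0,0,-3],-0.57],
    [[0.009,0,0],[0,0,-3],-0.57],
    [[0.009,0,0],[0,0,-3],-0.57],
    [[0.009,0,0],[0,0,-3],-0.57],
    [[0.009,0,0],[0,0,-3],-0.57],
    [[0.009,0,0],[0,0,-3],-0.57],
  ],
)

```text
t: 24.65
position: [670.5, 25.3, 4.5]
tcp_rot: [0.668, 0.744, -0.0, -0.0]
contact_force: [-0.3, -0.4, 0.2]
opening: 0.214
grip_force: 0.1
```

```bash
python3 chk.py
```

```text
t 24.65 tcp [670.5  25.3   4.5] th 6.2 F [-0.3 -0.4  0.2] tray [ 145.4 -163.8]
[315.2 261.1] [667.9  42.1] 61 18 6.2 ahead 17.0 side -0.7 tray [ 138.9 -148.1]
[115.4 333.5] [553.2 -14.4] 72 28 10.4 ahead -26.8 side -120.9 tray [  40.9 -230.1]
[119.3 406.2] [551.3 -69.7] 58 32 -3.7 ahead -81.6 side -128.7 tray [  52.2 -284.3]
```

Emit:
drive_tool(
  deltas=[
    [[0.009,0,0],[0,0,-3],-0.57],
    [[0.009,0,0],[0,0,-3],-0.57],
    [[0.009,0,0],[0,0,-3],-0.57],
    [[0.009,0,0],[0,0,-3],-0.57],
    [[0.01,0,0],[0,0,0],-0.57],
    [[0.01,0,0],[0,0,0],-0.57],
    [[0.01,0,0],[0,0,0],-0.57],
    [[0.01,0,0],[0,0,0],-0.57],
    [[0.01,0,0],[0,0,0],-0.57],
    [[0.01,0,0],[0,0,0],-0.57],
  ],
)

```text
t: 25.95
position: [645.3, 117.7, 4.5]
tcp_rot: [0.588, 0.809, 0.0, 0.0]
contact_force: [0.2, -0.6, -0.4]
opening: 0.213
grip_force: 0.1
```

Emit:
drive_tool(
  deltas=[
    [[0.01,0,0],[0,0,0],-0.57],
    [[0.009,0,0],[0,0,3],-0.57],
    [[0.009,0,0],[0,0,3],-0.57],
    [[0.009,0,0],[0,0,3],-0.57],
    [[0.009,0,0],[0,0,3],-0.57],
  ],
)

```text
t: 26.58
position: [633.7, 162.2, 4.4]
tcp_rot: [0.67, 0.742, -0.0, -0.0]
contact_force: [0.1, 1.1, 0.6]
opening: 0.214
grip_force: 0.1
```

```bash
python3 chk.py
```

```text
t 26.57 tcp [633.7 162.2   4.4] th 5.9 F [0.1 1.1 0.6] tray [ 77.3 -39.6]
[376.7  49.2] [650.  286.2] 62 18 -5.9 ahead 121.7 side 28.9 tray [63.7 84.7]
[315.3 261.1] [631.3 179. ] 61 18 5.8 ahead 17.0 side -0.7 tray [ 70.9 -23.8]
```

Emit:
drive_tool(
  deltas=[
    [[0.008,0,0],[0,0,3],-0.57],
    [[0.009,0,0],[0,0,3],-0.57],
    [[0.009,0,0],[0,0,3],-0.57],
    [[0.009,0,-0.0005],[0,0,3],-0.57],
    [[0.009,0,-0.0005],[0,0,3],-0.57],
    [[0.009,0,0],[0,0,3],-0.57],
    [[0.008,0,0],[0,0,0],-0.57],
    [[0.005,0,0],[0,0,0],-0.57],
    [[0.003,0,0],[0,0,0],-0.57],
    [[0,0,0],[0,0,0],-0.57],
  ],
)

```text
t: 27.88
position: [638.9, 230.0, 5.5]
tcp_rot: [0.777, 0.629, 0.0, -0.0]
contact_force: [-0.1, -0.5, -0.4]
opening: 0.214
grip_force: 0.0
```

```bash
python3 chk.py
```

```text
t 27.88 tcp [638.9 230.    5.5] th -12.0 F [-0.1 -0.5 -0.4] tray [66.2 27.5]
[315.6 190. ] [649.6 283.9] 62 17 -6.0 ahead 54.9 side -0.7 tray [63.9 82.4]
[ 57.3 190.5] [514.4 313.2] 62 17 -13.7 ahead 55.5 side -139.1 tray [-74.4  78.8]
[314.6 260.9] [641.2 246.6] 62 18 -11.9 ahead 16.7 side -1.2 tray [64.5 44.1]
```

All three are inside. I retract, lift and take one last look.

Emit:
drive_tool(
  deltas=[
    [[-0.01,0,0],[0,0,0],-0.57],
    [[-0.015,0,0],[0,0,0],-0.57],
    [[0,0,-0.05],[0,0,0],-0.57],
    [[-0.03,0,-0.05],[0,0,0],-0.57],
    [[-0.05,0,-0.05],[0,0,0],-0.57],
    [[0,0,0],[0,0,0],-0.57],
    [[0,0,0],[0,0,0],-0.57],
  ],
)

```text
t: 28.8
position: [617.7, 132.8, 149.4]
tcp_rot: [0.778, 0.629, 0.0, -0.001]
contact_force: [-1.4, 1.3, -0.6]
opening: 0.214
grip_force: 0.0
```

```bash
python3 chk.py; python3 -c "
from h import *
p=camera('wrist');save(p,'w4')
t=camera('top')
for n in('bowl','palette','guasha','jar','pencil'): print(n,[np.round(b['rect'][:2]) for b in boxes_of(t,n)][:1])"
```

```text
t 28.8 tcp [617.7 132.8 149.4] th -12.1 F [-1.4  1.3 -0.6] tray [ 68.7 -72. ]
[316.2  56.2] [650.  285.7] 62 18 -5.9 ahead 156.3 side -0.5 tray [63.8 84.2]
[159.3  57.9] [515.8 314.7] 62 17 -14.2 ahead 156.6 side -137.7 tray [-73.4  80.6]
[315.9 102.3] [641.9 248.5] 61 16 -12.0 ahead 118.2 side -0.6 tray [64.8 46.2]
[310.8 403.9] [570.6 -61.7] 68 41 -3.2 ahead -200.0 side -5.4 tray [  69.1 -271.9]
bowl [array([281., 240.])]
palette [array([423., 262.])]
guasha [array([374., 207.])]
jar [array([398., 295.])]
pencil [array([223., 156.])]
```

View pics/w4.png

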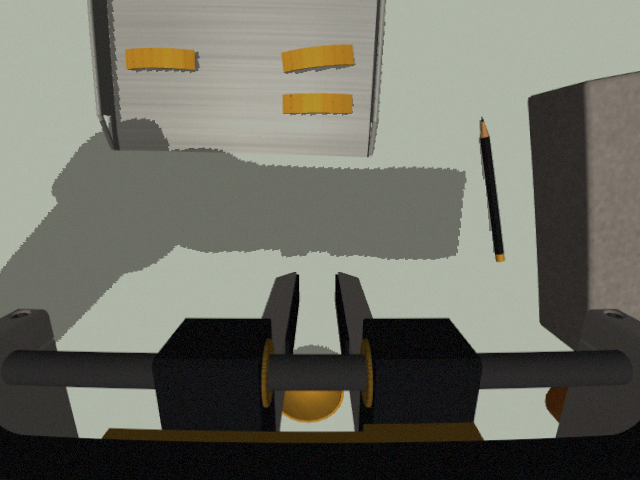

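The three gold slides lie flat and wholly inside the tray at (160,58), (317,56) and (316,102). The other items haven't moved.

```bash
python3 -c "
from plant import *
print(finish_job())"
```

```text
the job is handed in; nothing more can be done
None
```

All three gold hair slides lie flat and wholly inside the tray, the bowl, palette, pencil, stone and jar are where they were, and the job was handed in at about 29 s of the 64 s allowed.

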